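# Index the rotary board holder to the next hole

## Task

Turn the round table of the board holder on by exactly one hole, counter-clockwise as seen from above: press the blue plunger down to free the table, turn the table, and let the plunger spring all the way back up in the next hole. Use only your fingertips: grip, pull up or lift nothing, leave the two circuit modules sitting in their nests on the table, leave the bottle and the side cutters where they are, and finish clear of everything.

Things in the scene. Friction and masses are not known exactly. Their poses are not given: they have to be found in the camera images.
- holder: Rotary board holder, fixed to the bench at any yaw. Origin: on the bench top under the middle of its round light-grey metal table (280 mm across, 20 to 32 mm above the bench); z up is the table's axis; x points to the slot where the plunger's pin sits at the start.
- index_disc (a point): Middle of the fixed dark steel index disc's upper side, on the table's axis. The disc is 136 mm across, 44 to 52 mm above the bench (a centre boss reaches 58 mm), with 8 slots (the holes) in its rim, 8 mm wide, 22 mm long, 45 degrees apart.
- turntable (a joint): Table angle, rad, counter-clockwise from above positive. About 0 at the start; next hole +0.785. Locked (0.02 play either way) while the plunger is up in a slot; free, it turns with 1 to 2 N at the post and stays where left. At angle t the plunger lies in the holder's direction t, the post in t + pi.
- plunger (a joint): Press depth, m: 0 up, 0.012 at its stop; negative if pulled up. Spring 0.7 N per mm (5 N at 7 mm). From 7 mm down its brass cross pin (6 mm thick) is below the index disc and the table is free. Let go between slots, the pin rides under the disc (0.007), the table still turns, and the plunger snaps up by itself and locks when a slot comes over it.
- plunger_top (a point): Middle of the top of the plunger's blue round cap, 100 mm from the table's axis, 70 mm above the bench when up. The cap is 44 mm across with a rim 3 mm wide and 4 mm high around its top (38 mm inside the rim). It goes round with the table and straight down when pressed.
- post_top (a point): Middle of the top of the orange turning post, an upright rod 16 mm in diameter fixed to the table opposite the plunger, 108 mm from the table's axis; it stands 50 mm above the table's surface, its top 82 mm above the bench. Meant to be pushed sideways with a fingertip.
- module_a: Circuit module with a bright metal can, 56 x 36 x 16 mm, lying loose in a shallow nest (walls 6 mm high) on the table, 97 mm from the axis, at +90 degrees from the plunger; it rides round with the table. Origin: centre of its underside, z up.
- module_b: Circuit module with a copper can, same size, in the nest at -90 degrees from the plunger. Origin: centre of its underside, z up.
- bottle: White round bottle with a red cap, 58 mm in diameter, 125 mm tall, standing loose on the bench to the left or right of the holder. Origin: centre of its underside. To be left alone.
- cutters: Side cutters with blue handles, about 140 x 60 x 12 mm, lying loose on the bench on the other side of the holder. Origin: between the handles, on the bench, 64 mm from the jaw tips; x towards the jaws. To be left alone.
Mind the look-alikes: they are no part of the job. Leave any red or turquoise look-alike of the module_a alone.

How it is judged (in metres and radians):
On the way, in this order (a step that is already met when the one before it is completed fails the run):
1. the plunger is pressed in far enough to free the table (more than 6.5 mm) (value of joint plunger above 0.0065 m), for 0.05 s.
2. the table has reached the next hole counter-clockwise and the plunger has sprung up into it (value of joint turntable between 0.735 and 0.835 rad and value of joint plunger below 0.002 m), for 0.2 s.
At the end, for the whole second after the job is handed in: The table rests one hole further counter-clockwise (0.785 +/- 0.05 rad) with the plunger fully up in that hole (within 2 mm), both modules lie flat in their nests, and the bottle and the cutters are within 15 mm of where they stood (all of step 2 and value of joint plunger above -0.002 m and velocity of joint turntable between -0.02 and 0.02 rad/s and z of each of module_a, module_b in the frame of holder below 0.036 m and horizontal distance between each of module_a, module_b and holder below 0.107 m and distance of each of bottle, cutters from where it was at the start of the episode below 0.015 m); the robot touches nothing.
It fails at once if the plunger is pulled up (more than 4 mm above its rest position) (value of joint plunger below -0.004 m).
It fails at once if the table is turned past the next hole (value of joint turntable above 1 rad).
It fails at once if the table is turned the wrong way, clockwise (value of joint turntable below -0.2 rad).
It fails at once if a module is lifted or knocked out of its nest (z of any of module_a, module_b in the frame of holder above 0.038 m).
It fails at once if the bottle or the cutters are moved by more than 15 mm, lifted or tipped over (distance of any of bottle, cutters from where it was at the start of the episode above 0.015 m or angle between bottle's own z axis and vertical above 0.4 rad).
It also fails if it takes over 48 s, if anything falls off the work surface, if the arm or the gripper's body presses on something with over 40 N, if the wrist force passes 120 N, or if a joint passes its speed limit or range.

## Robot

A 6-joint arm with a two-finger parallel gripper is mounted at the origin on the work surface. World frame = base frame: x ahead of the robot, y to its left, z up, the work surface at z = 0. Lengths are in m, angles in degrees, forces in N, time in s.
With the tool pointing down it reaches from about 0.375 to 0.9 m from the base axis. Payload 3.1 kg.
Tool frame: the origin (TCP) lies on the centre line of the jaws, within the pads' length; the fingertips stand 25 mm ahead of it and the grasp point (between the pads) lies 6 mm ahead of it; z points along the fingers, y is the line along which they close (so a half turn about z gives the same grasp; the last joint's range is limited). The gripper opens to 87 mm and grips with 3 to 60 N. Pads are 19 mm wide; open, the fingers measure 117 mm over their backs; the gripper's body (75 mm by 190 mm) begins 51 mm behind the grasp point.
Start: joints at [-80.014, 30.224, 82.088, -0, 67.689, -10.227], TCP at [0.216, -0.586, 0.248] pointing down, gripper open.
Joint ranges: [-176.69, 176.69], [-43.24, 126.21], [12.49, 139.97], [-82, 262], [0, 151.66], [-163.58, 163.58]. Speed limits (degrees/s): [159.86, 159.86, 180, 180, 180, 180].

## Interface

Orientations are given as a 3x3 rotation matrix whose columns are the frame's x, y, z axes.
In Python, from rig import read_state, capture, camera_params, hand_in gives the robot as it stands.
- The arm moves only by the tool apply_moves, never from a script. Its argument "rows" is a list of rows, each an object of numbers: "x", "y", "z": the shift along the tool's x, y, z in mm; "rx", "ry", "rz": the turn, a rotation vector about the tool's x, y, z in units of 6 degrees (1.0 is 6 degrees); "claw": the closure in counts, from 0 (fully open) to 255 (shut). A call has 1 to 10 rows; each row is the pose to reach, as a shift and turn from the pose commanded when the call began, along the tool's axes at that moment; what a row does not reach only later rows make up. A row lasts 1/8 s, in which the tool goes at most 62.5 mm and 10.7 degrees, less where a joint would pass 70% of its speed; a pose out of reach is approached as far as the arm can. A call with a gripper value outside its range is refused whole. The fingers move at their own pace and stop on an object; the grip force is fixed at half the most. Time passes only in rows, so rows that repeat a pose let the fingers close. It gives the time, the measured TCP pose, the force, the opening and the grip force at its end, in the units of the state.
- read_state(): the state, without advancing time (a new reading comes with each control period).
- capture(name): name is "scene" or "top" or "wrist"; returns (picture, depth): 400x640x3 uint8, red, green, blue; 400x640 float32, m along the optical axis (not along the pixel's ray), 0 where there is no reading.
- camera_params(name): a dict with "fx", "fy", "cx", "cy" (pixels), "D" ([k1, k2, p1, p2, k3] as OpenCV has them; the pictures are not rectified), "xyz" and "orientation" of the camera in the world. Camera axes: x right, y up, looking along -z (the intrinsics and any distortion apply to the point x, -y, -z); pixel columns grow to the right and rows downward; lengths in m; the calibration is good to about 2 mm. A picture is of the moment at which its call begins: read the wrist's pose just before it. camera_params takes no time and is no camera call; for the wrist camera it gives the pose at the moment of the call.
- hand_in(): hands the job in; it is judged then, once.
The state is a dict: "time_s": time; "joint_positions": joint angles; "qvel": joint speeds; "tau": joint torques, N m; "position": TCP position; "tcp_rot": TCP orientation; "force": force on the tool from outside, world axes, zero at the start; "moment": the same for the moment, N m; "opening": opening from 0.0 (shut) to 1.0 (fully open); "grasp_force": force on a finger pad.
Only numpy, scipy, OpenCV 4.12 (cv2) and the standard library are available. Lean on these libraries where they do the work, as an engineer would, in place of code of your own. Each camera call takes 0.05 s, during which the arm holds its last target. There are 200 camera calls.

## Working session

There is one attempt and no reset: what is moved stays moved. The work goes in short steps, Python scripts to look and compute and a tool call to move; the robot and the scene stay as the last step left them, time stands still between calls to the robot, and variables do not carry over. Pictures are saved under pics/ and viewed, at most 10 in all, crops included, and the job is handed in when it is done.

Besides the shell and the picture viewer there is one more tool, called after "Request:" in YAML: its name, and indented under it one key for each argument. apply_moves: Moves the arm, as the interface text tells. Its arguments: {"type":"object","properties":{"rows":{"type":"array"}},"required":["rows"]}

```bash
ls; mkdir -p pics; cat > h.py <<'E'
import numpy as np, cv2
from rig import read_state, capture, camera_params, hand_in
def world(cam,p,d):
    """pixels (N,2) + depths -> world"""
    K=np.array([[cam['fx'],0,cam['cx']],[0,cam['fy'],cam['cy']],[0,0,1]])
    n=cv2.undistortPoints(np.float64(p).reshape(-1,1,2),K,np.float64(cam['D'])).reshape(-1,2)
    d=np.asarray(d)[:,None]
    pc=np.hstack([n[:,:1]*d,-n[:,1:]*d,-d])
    return pc@np.array(cam['orientation']).T+np.array(cam['xyz'])
E
python3 - <<'E'
from h import *
for n in('top','scene'):
    c=camera_params(n); im,d=capture(n); np.savez(n+'.npz',im=im,d=d)
    cv2.imwrite(f'pics/{n}0.png',im[...,::-1]); print(n,c['xyz'],c['orientation'],c['fx'])
print(read_state())
E
```

```text
pics
top [ 0.39951719 -0.0165748   1.03414702] [[-0.00156566  0.98320606 -0.18249214]
 [-0.99997277 -0.00285534 -0.00680451]
 [-0.00721132  0.18247652  0.98318377]] 407.18408022191096
scene [ 1.07110521 -0.3253382   0.96175145] [[ 5.58389832e-01 -6.88403335e-01  4.62927255e-01]
 [ 8.29578685e-01  4.63359573e-01 -3.11604093e-01]
 [ 7.52120012e-06  5.58031141e-01  8.29820008e-01]] 462.9694925105006
{'time_s': 0.1, 'joint_positions': array([-8.00131793e+01,  3.02736232e+01,  8.21494803e+01, -1.79307353e-03,
        6.76892003e+01, -1.02284743e+01]), 'qvel': array([ 0.0291356 , -0.19882423, -0.15239704, -0.07955529, -0.01588486,
        0.05879858]), 'tau': array([-6.45963632e-05, -4.40985882e+01, -1.77150857e+01,  6.35472802e-02,
        5.34121692e-02, -4.88682485e-05]), 'position': array([ 0.21586739, -0.58588197,  0.2466672 ]), 'tcp_rot': array([[ 9.38396756e-01,  3.45559535e-01, -3.68432184e-04],
       [ 3.45559583e-01, -9.38394836e-01,  1.92534989e-03],
       [ 3.19588152e-04, -1.93405736e-03, -9.99998079e-01]]), 'force': array([0.61110745, 0.2219625 , 0.10733976]), 'moment': array([-0.00502067,  0.01873201, -0.01191408]), 'grasp_force': 0.0, 'opening': 1.0012980781646523}
```

View pics/top0.png

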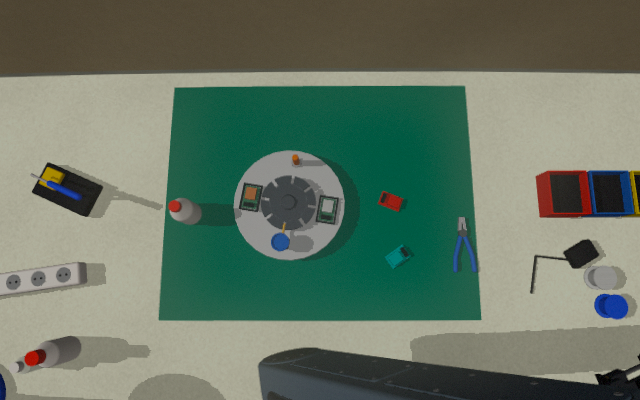

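View pics/scene0.png

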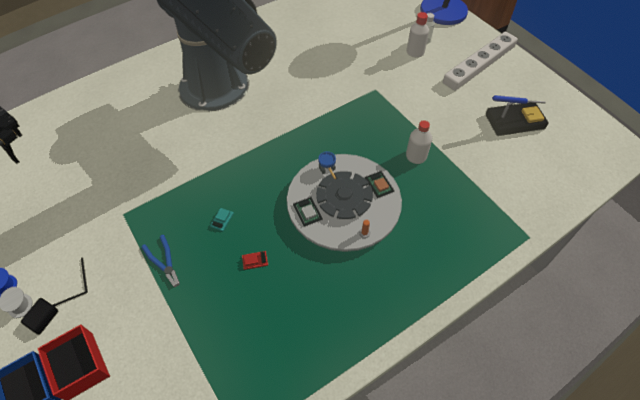

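```bash
cat > m.py <<'E'
from h import *
def blobs(n,im,d,cam):
    hsv=cv2.cvtColor(im,cv2.COLOR_RGB2HSV)
    return hsv
E
python3 - <<'E'
from h import *
for n in('top','scene'):
    z=np.load(n+'.npz'); im,d=z['im'],z['d']; cam=camera_params(n)
    hsv=cv2.cvtColor(im,cv2.COLOR_RGB2HSV); v,u=np.mgrid[:400,:640]
    W=world(cam,np.c_[u.ravel(),v.ravel()],d.ravel()).reshape(400,640,3)
    ok=d>0
    H,S,V=[hsv[...,i] for i in range(3)]
    x0,y0,x1,y1=(225,140,355,270) if n=='top' else (280,140,410,260)
    roi=ok&(u>x0)&(u<x1)&(v>y0)&(v<y1)
    def rep(name,m):
        m=cv2.morphologyEx(m.astype(np.uint8),cv2.MORPH_OPEN,np.ones((2,2)))>0
        p=W[m]; print(n,name,len(p),np.median(p,0).round(4),p.min(0).round(3),p.max(0).round(3), u[m].mean().round(1),v[m].mean().round(1)); return p
    p=rep('blue',roi&(H>100)&(H<128)&(S>130))
    q=p[p[:,2]>.058]; 
    if len(q)>5: print(' cap top circle',cv2.minEnclosingCircle(q[:,:2].astype(np.float32)),np.median(q[:,2]), q.mean(0))
    p=rep('orange',roi&(H>4)&(H<16)&(S>170)&(W[...,2]>.04))
    q=p[p[:,2]>.076]; print(' top',len(q),q.mean(0) if len(q) else '')
    p=rep('table',roi&(S<40)&(W[...,2]>.026)&(W[...,2]<.038))
    print(' table circ',cv2.minEnclosingCircle(p[:,:2].astype(np.float32)))
    p=rep('disc',roi&(W[...,2]>.047)&(W[...,2]<.056)&(V<110)&(S<60))
    print(' disc circ',cv2.minEnclosingCircle(p[:,:2].astype(np.float32)))
E
```

```text
top blue 251 [0.4749 0.0884 0.0696] [ 0.4   -0.017  0.029] [0.496 0.11  1.034] 280.6 242.7
 cap top circle ((0.4432280957698822, 0.04557054117321968), 0.07607820630073547) 0.06976503658252192 [0.47588595 0.08857857 0.07813155]
top orange 29 [0.6779 0.0542 0.0749] [0.676 0.049 0.036] [0.686 0.06  0.085] 296.1 159.6
 top 13 [0.68108755 0.05354442 0.08010538]
top table 5982 [0.5616 0.0628 0.0314] [ 0.4   -0.068 -0.004] [0.711 0.21  1.034] 290.6 205.7
 table circ ((0.548272430896759, 0.060874633491039276), 0.16780985891819)
top disc 1987 [0.5738 0.0714 0.0513] [ 0.4   -0.017  0.026] [0.644 0.14  1.034] 289.1 203.2
 disc circ ((0.5174332857131958, 0.04142748937010765), 0.13150957226753235)
scene blue 191 [0.4817 0.0923 0.0706] [ 0.459 -0.325  0.032] [1.071 0.12  0.962] 327.6 159.7
 cap top circle ((0.76725834608078, -0.10936200618743896), 0.37288495898246765) 0.07059785908085076 [0.48478469 0.09036653 0.07538619]
scene orange 15 [0.6879 0.0577 0.0809] [0.683 0.054 0.078] [0.691 0.062 0.084] 367.1 223.4
 top 15 [0.68759978 0.0578674  0.08089207]
scene table 5235 [0.6259 0.049  0.0324] [ 0.441 -0.325 -0.002] [1.071 0.303 0.962] 345.4 207.6
 table circ ((0.8107333183288574, -0.011150702834129333), 0.40815305709838867)
scene disc 1795 [0.5845 0.0724 0.0522] [ 0.481 -0.325  0.028] [1.071 0.15  0.962] 344.9 195.6
 disc circ ((0.7836489081382751, -0.11332514137029648), 0.3572843670845032)
```

Request:
apply_moves:
  rows:
    - {"x": 40,"y": -45,"claw": 255}
    - {"x": 80,"y": -90,"claw": 255}
    - {"x": 120,"y": -136,"claw": 255}
    - {"x": 160,"y": -181,"claw": 255}
    - {"x": 200,"y": -226,"claw": 255}
    - {"x": 240,"y": -272,"claw": 255}
    - {"x": 280,"y": -317,"claw": 255}
    - {"x": 320,"y": -363,"claw": 255}
    - {"x": 360,"y": -409,"claw": 255}
    - {"x": 380,"y": -432,"claw": 255}

```text
validation failed for argument at $.ro...
```

Request:
apply_moves:
  rows:
    - {"x": 40,"y": -45,"z": 0,"rx": 0,"ry": 0,"rz": 0,"claw": 255}
    - {"x": 80,"y": -90,"z": 0,"rx": 0,"ry": 0,"rz": 0,"claw": 255}
    - {"x": 120,"y": -136,"z": 0,"rx": 0,"ry": 0,"rz": 0,"claw": 255}
    - {"x": 160,"y": -181,"z": 0,"rx": 0,"ry": 0,"rz": 0,"claw": 255}
    - {"x": 200,"y": -226,"z": 0,"rx": 0,"ry": 0,"rz": 0,"claw": 255}
    - {"x": 240,"y": -272,"z": 0,"rx": 0,"ry": 0,"rz": 0,"claw": 255}
    - {"x": 280,"y": -317,"z": 0,"rx": 0,"ry": 0,"rz": 0,"claw": 255}
    - {"x": 320,"y": -363,"z": 0,"rx": 0,"ry": 0,"rz": 0,"claw": 255}
    - {"x": 360,"y": -409,"z": 0,"rx": 0,"ry": 0,"rz": 0,"claw": 255}
    - {"x": 380,"y": -432,"z": 0,"rx": 0,"ry": 0,"rz": 0,"claw": 255}

```text
time_s: 1.35
position: [0.4233, -0.047, 0.2474]
tcp_rot: [[0.937, 0.348, -0.001], [0.348, -0.937, 0.001], [-0.0, -0.001, -1.0]]
force: [-0.1, -0.4, 0.3]
opening: 0.018
grasp_force: 0.0
```

Request:
apply_moves:
  rows:
    - {"x": 40,"y": -45,"z": 0,"rx": 0,"ry": 0,"rz": 0,"claw": 255}
    - {"x": 80,"y": -90,"z": 10,"rx": 0,"ry": 0,"rz": 0,"claw": 255}
    - {"x": 97,"y": -111,"z": 30,"rx": 0,"ry": 0,"rz": 0,"claw": 255}
    - {"x": 97,"y": -111,"z": 50,"rx": 0,"ry": 0,"rz": 0,"claw": 255}
    - {"x": 97,"y": -111,"z": 50,"rx": 0,"ry": 0,"rz": 0,"claw": 255}

```text
time_s: 1.98
position: [0.4745, 0.0884, 0.1961]
tcp_rot: [[0.938, 0.347, -0.005], [0.347, -0.938, 0.0], [-0.004, -0.002, -1.0]]
force: [0.2, 0.5, -0.3]
opening: 0.009
grasp_force: 0.0
```

```bash
python3 - <<'E'
from h import *
s=read_state(); c=camera_params('wrist'); im,d=capture('wrist'); np.savez('w1.npz',im=im,d=d)
cv2.imwrite('pics/w1.png',im[...,::-1]); print(s['position'],s['tcp_rot'],s['force'],c)
E
```

```text
[0.47452953 0.08841995 0.19610932] [[ 9.38013887e-01  3.46567132e-01 -4.60125134e-03]
 [ 3.46571471e-01 -9.38023556e-01  1.56398659e-04]
 [-4.26187950e-03 -1.74136656e-03 -9.99989402e-01]] [ 0.16143521  0.50665614 -0.30752221] {'fx': 318.16644490660997, 'fy': 318.16644490660997, 'cx': 320.9073719500877, 'cy': 199.89446541745468, 'D': array([0.00669135, 0.        , 0.        , 0.        , 0.        ]), 'xyz': array([0.55464623, 0.11801645, 0.33322299]), 'orientation': array([[ 0.34560501,  0.89223115,  0.29065572],
       [-0.93837627,  0.32948959,  0.10433879],
       [-0.00267371, -0.30880444,  0.9511218 ]])}
```

View pics/w1.png

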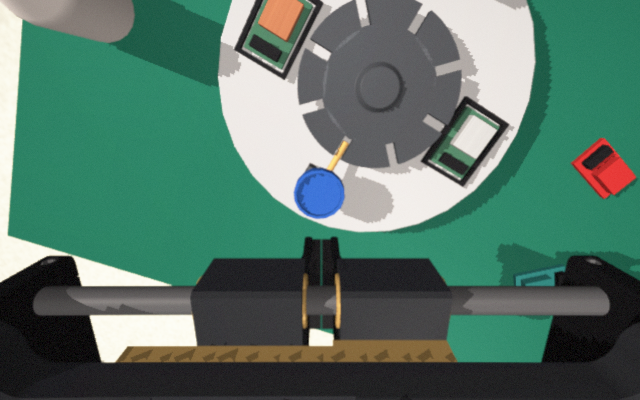

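```bash
cat > cap.py <<'E'
from h import *
def meas(im,d,cam):
    hsv=cv2.cvtColor(im,cv2.COLOR_RGB2HSV); v,u=np.mgrid[:400,:640]
    W=world(cam,np.c_[u.ravel(),v.ravel()],d.ravel()).reshape(400,640,3)
    near=(d>0)&(np.hypot(W[...,0]-.576,W[...,1]-.072)<.15)
    H,S,V=[hsv[...,i] for i in range(3)]
    p=W[near&(H>100)&(H<128)&(S>130)&(W[...,2]>.052)]
    print('cap',len(p),cv2.minEnclosingCircle(p[:,:2].astype(np.float32)),np.percentile(p[:,2],[5,50,95]).round(4))
    p=W[near&(S<70)&(V<120)&(W[...,2]>.047)&(W[...,2]<.056)]
    (c,r)=cv2.minEnclosingCircle(p[:,:2].astype(np.float32)); print('disc',len(p),c,r)
    p=W[near&(W[...,2]>.0555)&(W[...,2]<.062)&(S<70)&(V<120)]
    if len(p): print('boss',len(p),cv2.minEnclosingCircle(p[:,:2].astype(np.float32)))
if __name__=='__main__':
    for n in('w1','top','scene'):
        z=np.load(n+'.npz'); print(n); meas(z['im'],z['d'],camera_params('wrist' if n=='w1' else n))
E
python3 cap.py
```

```text
w1
cap 2064 ((0.49972233176231384, 0.09789609163999557), 0.08461081236600876) [0.0701 0.0715 0.2504]
disc 18660 (0.558000922203064, 0.07940912991762161) 0.1094161719083786
boss 1711 ((0.5798675417900085, 0.07733946293592453), 0.06482137739658356)
top
cap 251 ((0.4775446355342865, 0.09122051298618317), 0.02106313221156597) [0.0671 0.07   0.0744]
disc 2055 (0.5727482438087463, 0.07239637523889542) 0.10847922414541245
boss 150 ((0.5570680499076843, 0.07476165145635605), 0.07708834111690521)
scene
cap 195 ((0.4784528613090515, 0.09192762523889542), 0.02263636328279972) [0.0677 0.071  0.0755]
disc 1875 (0.5631370544433594, 0.07961557805538177) 0.10814428329467773
boss 196 ((0.5754215121269226, 0.07478777319192886), 0.06627005338668823)
```

```bash
cat > cap2.py <<'E'
from h import *
for n in('w1','top','scene'):
    z=np.load(n+'.npz'); im,d=z['im'],z['d']; cam=camera_params('wrist' if n=='w1' else n)
    hsv=cv2.cvtColor(im,cv2.COLOR_RGB2HSV); v,u=np.mgrid[:400,:640]
    W=world(cam,np.c_[u.ravel(),v.ravel()],d.ravel()).reshape(400,640,3)
    H,S,V=[hsv[...,i] for i in range(3)]
    g=lambda c,r:(d>0)&(np.hypot(W[...,0]-c[0],W[...,1]-c[1])<r)
    q=lambda p:cv2.minEnclosingCircle(p[:,:2].astype(np.float32))
    p=W[g((.477,.09),.03)&(H>100)&(H<128)&(S>130)&(W[...,2]>.063)&(W[...,2]<.078)]
    print(n,'cap',q(p),p.mean(0).round(4))
    p=W[g((.576,.074),.02)&(W[...,2]>.056)&(W[...,2]<.063)]; print(' boss',q(p),p.mean(0).round(4))
    m=(g((.576,.074),.08)&(W[...,2]>.047)&(W[...,2]<.056)&(V<110)&(S<80)).astype(np.uint8)
    m=cv2.morphologyEx(m,cv2.MORPH_OPEN,np.ones((3,3)))>0
    p=W[m]; print(' disc',q(p))
    p=W[g((.688,.058),.03)&(H>4)&(H<16)&(S>150)&(W[...,2]>.076)]
    if len(p):print(' post',q(p),p.mean(0).round(4))
E
python3 cap2.py
```

```text
w1 cap ((0.48064929246902466, 0.09301680326461792), 0.021803805604577065) [0.4807 0.0927 0.0721]
 boss ((0.5788297653198242, 0.07582569122314453), 0.019032398238778114) [0.5785 0.0762 0.0591]
 disc ((0.5792233943939209, 0.07516880333423615), 0.0678732767701149)
top cap ((0.4775446355342865, 0.09122051298618317), 0.02106313221156597) [0.4779 0.0914 0.0703]
 boss ((0.5762319564819336, 0.07444660365581512), 0.01762421242892742) [0.5762 0.0743 0.0577]
 disc ((0.5771520733833313, 0.07495275884866714), 0.06830229610204697)
 post ((0.6817703247070312, 0.056448791176080704), 0.006333434954285622) [0.682  0.0563 0.0806]
scene cap ((0.478569895029068, 0.0925041139125824), 0.02251208759844303) [0.4781 0.0922 0.0711]
 boss ((0.5766980051994324, 0.0757492408156395), 0.018104931339621544) [0.5773 0.0756 0.0586]
 disc ((0.5760257840156555, 0.07534033805131912), 0.06955037266016006)
 post ((0.6855436563491821, 0.0564383901655674), 0.006002538837492466) [0.6852 0.0567 0.081 ]
```

Request:
apply_moves:
  rows:
    - {"x": 5.5,"y": -2,"z": 40,"rx": 0,"ry": 0,"rz": 0,"claw": 255}
    - {"x": 5.5,"y": -2,"z": 70,"rx": 0,"ry": 0,"rz": 0,"claw": 255}
    - {"x": 5.5,"y": -2,"z": 88,"rx": 0,"ry": 0,"rz": 0,"claw": 255}
    - {"x": 5.5,"y": -2,"z": 92,"rx": 0,"ry": 0,"rz": 0,"claw": 255}
    - {"x": 5.5,"y": -2,"z": 92,"rx": 0,"ry": 0,"rz": 0,"claw": 255}

```text
time_s: 2.65
position: [0.4811, 0.0913, 0.1063]
tcp_rot: [[0.939, 0.345, 0.001], [0.345, -0.939, -0.0], [0.001, 0.0, -1.0]]
force: [-0.6, 0.2, 0.1]
opening: 0.005
grasp_force: 0.0
```

```bash
python3 - <<'E'
from h import *
s=read_state(); c=camera_params('wrist'); im,d=capture('wrist')
cv2.imwrite('pics/w2.png',cv2.resize(im[150:400,200:440],None,fx=2.4,fy=2.4)[...,::-1]); print(s['position'],s['tcp_rot'],s['force'])
E
```

```text
[0.48108557 0.09130596 0.10625934] [[ 9.38666565e-01  3.44823634e-01  1.31914591e-03]
 [ 3.44823976e-01 -9.38667366e-01 -3.35151266e-05]
 [ 1.22668241e-03  4.86332664e-04 -9.99999129e-01]] [-0.59144425  0.20786768  0.05187436]
```

View pics/w2.png

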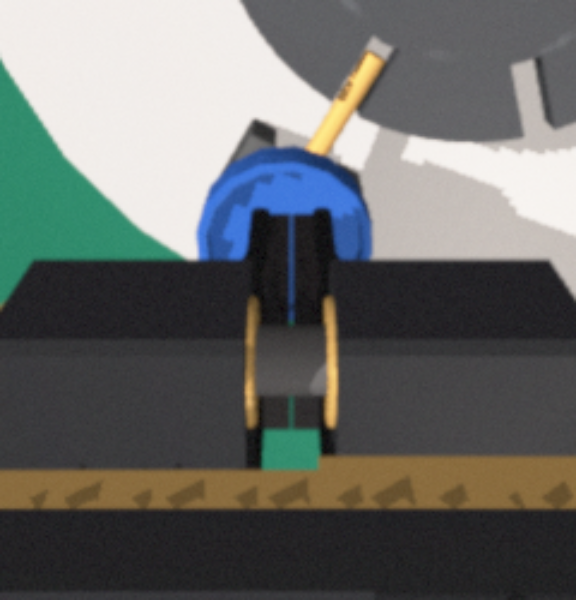

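Request:
apply_moves:
  rows:
    - {"x": -1,"y": 0,"z": 6,"rx": 0,"ry": 0,"rz": 0,"claw": 255}
    - {"x": -1,"y": 0,"z": 10,"rx": 0,"ry": 0,"rz": 0,"claw": 255}
    - {"x": -1,"y": 0,"z": 14,"rx": 0,"ry": 0,"rz": 0,"claw": 255}
    - {"x": -1,"y": 0,"z": 16,"rx": 0,"ry": 0,"rz": 0,"claw": 255}
    - {"x": -1,"y": 0,"z": 16,"rx": 0,"ry": 0,"rz": 0,"claw": 255}

```text
time_s: 3.32
position: [0.4796, 0.0913, 0.0896]
tcp_rot: [[0.938, 0.346, 0.0], [0.346, -0.938, -0.0], [0.0, 0.0, -1.0]]
force: [-0.4, -0.4, 4.6]
opening: 0.004
grasp_force: 2.0
```

Request:
apply_moves:
  rows:
    - {"x": 0,"y": 0,"z": 2,"rx": 0,"ry": 0,"rz": 0,"claw": 255}
    - {"x": 0,"y": 0,"z": 4,"rx": 0,"ry": 0,"rz": 0,"claw": 255}
    - {"x": 0,"y": 0,"z": 4,"rx": 0,"ry": 0,"rz": 0,"claw": 255}
    - {"x": 0,"y": 0,"z": 4,"rx": 0,"ry": 0,"rz": 0,"claw": 255}

```text
time_s: 3.82
position: [0.4796, 0.0913, 0.0859]
tcp_rot: [[0.938, 0.346, 0.0], [0.346, -0.938, -0.0], [0.0, 0.0, -1.0]]
force: [-0.1, 0.1, 7.0]
opening: 0.005
grasp_force: 3.3
```

```bash
python3 - <<'E'
from h import *
s=read_state(); p,R=s['position'],s['tcp_rot']; print(p,s['force'])
c=np.array([.5775,.0753]); a0=np.deg2rad(170.26)
for t in np.arange(0,.9,.05):
    e=lambda a:100*np.array([np.cos(a),np.sin(a)])
    dw=e(a0+t)-e(a0); print(round(t,2),(R[:2,:2].T@dw).round(1))
E
```

```text
[0.47960688 0.09132738 0.08588244] [-0.08048947  0.0838183   6.98293333]
0.0 [0. 0.]
0.05 [-2.4  4.4]
0.1 [-4.6  8.9]
0.15 [-6.5 13.5]
0.2 [-8.2 18.2]
0.25 [-9.7 23. ]
0.3 [-10.9  27.8]
0.35 [-11.9  32.7]
0.4 [-12.6  37.7]
0.45 [-13.1  42.7]
0.5 [-13.3  47.6]
0.55 [-13.3  52.6]
0.6 [-13.1  57.6]
0.65 [-12.6  62.6]
0.7 [-11.8  67.6]
0.75 [-10.8  72.5]
0.8 [-9.5 77.3]
0.85 [-8.1 82.1]
```

Request:
apply_moves:
  rows:
    - {"x": -1.2,"y": 2.2,"z": 0,"rx": 0,"ry": 0,"rz": 0,"claw": 255}
    - {"x": -2.4,"y": 4.4,"z": 0,"rx": 0,"ry": 0,"rz": 0,"claw": 255}
    - {"x": -3.5,"y": 6.6,"z": 0,"rx": 0,"ry": 0,"rz": 0,"claw": 255}
    - {"x": -4.6,"y": 8.9,"z": 0,"rx": 0,"ry": 0,"rz": 0,"claw": 255}
    - {"x": -6.5,"y": 13.5,"z": 0,"rx": 0,"ry": 0,"rz": 0,"claw": 255}
    - {"x": -8.2,"y": 18.2,"z": 0,"rx": 0,"ry": 0,"rz": 0,"claw": 255}
    - {"x": -9.7,"y": 23,"z": 0,"rx": 0,"ry": 0,"rz": 0,"claw": 255}
    - {"x": -10.9,"y": 27.8,"z": 0,"rx": 0,"ry": 0,"rz": 0,"claw": 255}
    - {"x": -11.9,"y": 32.7,"z": 0,"rx": 0,"ry": 0,"rz": 0,"claw": 255}
    - {"x": -11.9,"y": 32.7,"z": 0,"rx": 0,"ry": 0,"rz": 0,"claw": 255}

```text
time_s: 5.08
position: [0.4804, 0.0561, 0.086]
tcp_rot: [[0.938, 0.346, 0.002], [0.346, -0.938, -0.0], [0.002, 0.001, -1.0]]
force: [-0.8, -1.3, 6.8]
opening: 0.003
grasp_force: 3.3
```

```bash
python3 - <<'E'
from h import *
s=read_state(); im,d=capture('wrist'); cam=camera_params('wrist'); print(s['position'],s['force'])
cv2.imwrite('pics/w3.png',im[...,::-1])
E
```

```text
[0.480445   0.05611827 0.08603065] [-0.76287673 -1.29800768  6.80000448]
```

View pics/w3.png

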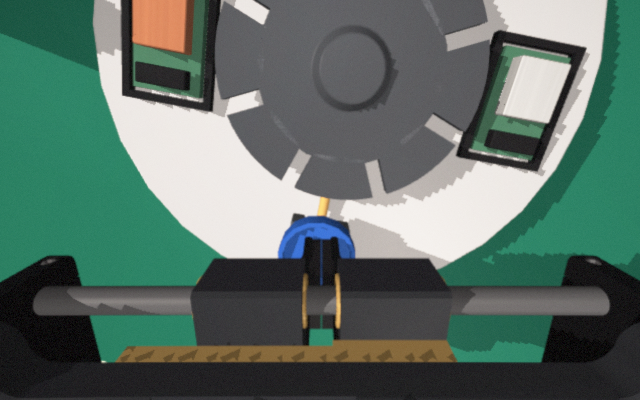

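Request:
apply_moves:
  rows:
    - {"x": -0.7,"y": 5,"z": 0,"rx": 0,"ry": 0,"rz": 0,"claw": 255}
    - {"x": -1.2,"y": 10,"z": 0,"rx": 0,"ry": 0,"rz": 0,"claw": 255}
    - {"x": -1.4,"y": 15,"z": 0,"rx": 0,"ry": 0,"rz": 0,"claw": 255}
    - {"x": -1.4,"y": 20,"z": 0,"rx": 0,"ry": 0,"rz": 0,"claw": 255}
    - {"x": -1.2,"y": 25,"z": 0,"rx": 0,"ry": 0,"rz": 0,"claw": 255}
    - {"x": -0.7,"y": 30,"z": 0,"rx": 0,"ry": 0,"rz": 0,"claw": 255}
    - {"x": -0.4,"y": 32.5,"z": 0,"rx": 0,"ry": 0,"rz": 0,"claw": 255}
    - {"x": -0.4,"y": 32.5,"z": 0,"rx": 0,"ry": 0,"rz": 0,"claw": 255}

```text
time_s: 6.12
position: [0.4914, 0.0257, 0.0861]
tcp_rot: [[0.938, 0.345, 0.002], [0.345, -0.938, -0.0], [0.002, 0.001, -1.0]]
force: [-0.6, -0.7, 6.3]
opening: 0.006
grasp_force: 3.3
```

```bash
python3 - <<'E'
from h import *
s=read_state(); im,d=capture('wrist'); cam=camera_params('wrist'); print(s['position'],s['force'])
p=s['position'];print('finger angle',np.rad2deg(np.arctan2(p[1]-.0753,p[0]-.5775))%360-170.26)
cv2.imwrite('pics/w4.png',cv2.resize(im[100:350,180:500],None,fx=2.4,fy=2.4)[...,::-1])
E
```

```text
[0.49138031 0.02568395 0.08606195] [-0.59598517 -0.66521361  6.29075482]
finger angle 39.687489524424905
```

View pics/w4.png

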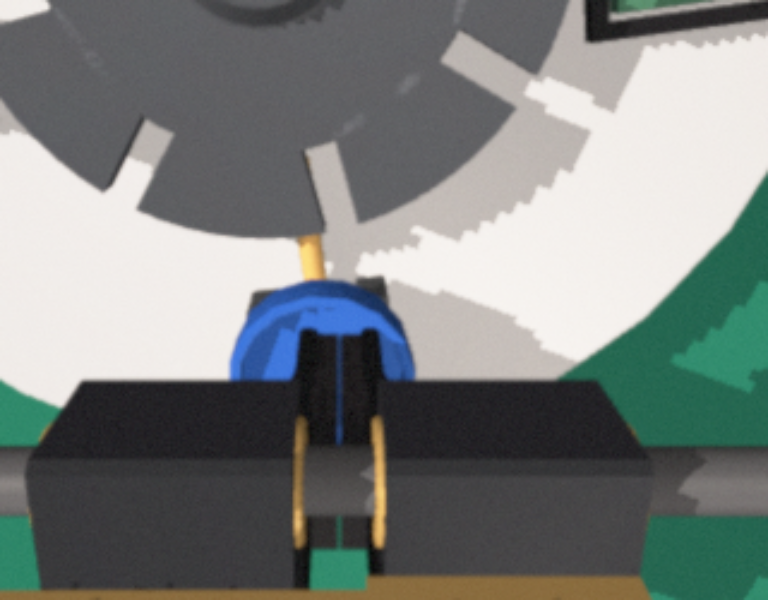

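Request:
apply_moves:
  rows:
    - {"x": 0,"y": 0,"z": -2,"rx": 0,"ry": 0,"rz": 0,"claw": 255}
    - {"x": 0,"y": 0,"z": -4,"rx": 0,"ry": 0,"rz": 0,"claw": 255}
    - {"x": 0.4,"y": 2,"z": -4,"rx": 0,"ry": 0,"rz": 0,"claw": 255}
    - {"x": 0.8,"y": 4,"z": -4,"rx": 0,"ry": 0,"rz": 0,"claw": 255}
    - {"x": 1.2,"y": 5.5,"z": -4,"rx": 0,"ry": 0,"rz": 0,"claw": 255}
    - {"x": 1.5,"y": 7,"z": -4,"rx": 0,"ry": 0,"rz": 0,"claw": 255}
    - {"x": 1.8,"y": 8.5,"z": -4,"rx": 0,"ry": 0,"rz": 0,"claw": 255}
    - {"x": 2.1,"y": 10,"z": -4,"rx": 0,"ry": 0,"rz": 0,"claw": 255}
    - {"x": 2.1,"y": 10,"z": -4,"rx": 0,"ry": 0,"rz": 0,"claw": 255}

```text
time_s: 7.3
position: [0.4965, 0.0167, 0.0897]
tcp_rot: [[0.938, 0.346, 0.001], [0.346, -0.938, -0.001], [0.001, 0.001, -1.0]]
force: [0.5, -0.4, -0.0]
opening: 0.004
grasp_force: 0.2
```

Request:
apply_moves:
  rows:
    - {"x": 0.4,"y": 1.5,"z": 0,"rx": 0,"ry": 0,"rz": 0,"claw": 255}
    - {"x": 0.7,"y": 3,"z": 0,"rx": 0,"ry": 0,"rz": 0,"claw": 255}
    - {"x": 1.0,"y": 4,"z": 0,"rx": 0,"ry": 0,"rz": 0,"claw": 255}
    - {"x": 1.2,"y": 5,"z": 0,"rx": 0,"ry": 0,"rz": 0,"claw": 255}
    - {"x": 1.2,"y": 5,"z": 0,"rx": 0,"ry": 0,"rz": 0,"claw": 255}

```text
time_s: 7.92
position: [0.4991, 0.0128, 0.0898]
tcp_rot: [[0.938, 0.346, 0.001], [0.346, -0.938, -0.0], [0.001, 0.001, -1.0]]
force: [-0.3, 0.3, 4.1]
opening: 0.006
grasp_force: 2.6
```

```bash
python3 - <<'E'
from h import *
s=read_state(); im,d=capture('wrist'); print(s['position'],s['force'])
cv2.imwrite('pics/w5.png',cv2.resize(im[100:350,180:500],None,fx=2.4,fy=2.4)[...,::-1])
E
```

```text
[0.49914978 0.01278363 0.08976166] [-0.28759609  0.29367968  4.11197862]
```

View pics/w5.png

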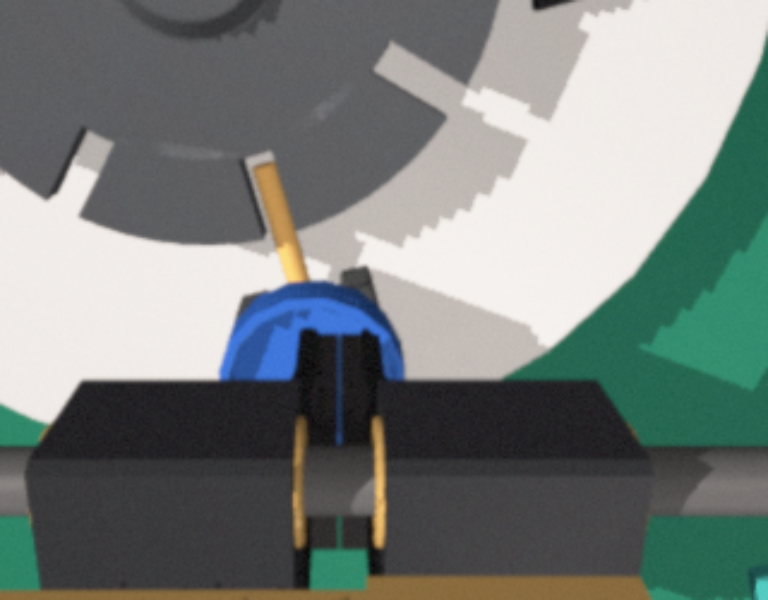

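The pin has snapped into the next slot, at (275,200) in the crop, and the cap presses the fingertip with 4 N. I'll lift straight off so it can rise fully.

Request:
apply_moves:
  rows:
    - {"x": -0.2,"y": -1,"z": -2,"rx": 0,"ry": 0,"rz": 0,"claw": 255}
    - {"x": -0.2,"y": -1.5,"z": -5,"rx": 0,"ry": 0,"rz": 0,"claw": 255}
    - {"x": -0.2,"y": -1.5,"z": -9,"rx": 0,"ry": 0,"rz": 0,"claw": 255}
    - {"x": -0.2,"y": -1.5,"z": -16,"rx": 0,"ry": 0,"rz": 0,"claw": 255}
    - {"x": -0.2,"y": -1.5,"z": -40,"rx": 0,"ry": 0,"rz": 0,"claw": 255}
    - {"x": -0.2,"y": -1.5,"z": -80,"rx": 0,"ry": 0,"rz": 0,"claw": 255}
    - {"x": -0.2,"y": -1.5,"z": -120,"rx": 0,"ry": 0,"rz": 0,"claw": 255}
    - {"x": -0.2,"y": -1.5,"z": -130,"rx": 0,"ry": 0,"rz": 0,"claw": 255}
    - {"x": -0.2,"y": -1.5,"z": -130,"rx": 0,"ry": 0,"rz": 0,"claw": 255}
    - {"x": -0.2,"y": -1.5,"z": -130,"rx": 0,"ry": 0,"rz": 0,"claw": 255}

```text
time_s: 9.22
position: [0.497, 0.0145, 0.2182]
tcp_rot: [[0.938, 0.345, -0.003], [0.345, -0.938, 0.001], [-0.003, -0.002, -1.0]]
force: [0.0, 0.0, -0.2]
opening: 0.009
grasp_force: 0.0
```

```bash
python3 - <<'E'
from h import *
s=read_state(); cam=camera_params('wrist'); im,d=capture('wrist'); print(s['position'],s['force'])
hsv=cv2.cvtColor(im,cv2.COLOR_RGB2HSV); v,u=np.mgrid[:400,:640]
W=world(cam,np.c_[u.ravel(),v.ravel()],d.ravel()).reshape(400,640,3)
m=(d>0)&(hsv[...,0]>100)&(hsv[...,0]<128)&(hsv[...,1]>130)&(W[...,2]>.052)&(W[...,2]<.09)&(np.hypot(W[...,0]-.5775,W[...,1]-.0753)<.14)
p=W[m]; c,r=cv2.minEnclosingCircle(p[:,:2].astype(np.float32)); print(c,r,np.percentile(p[:,2],[5,50,95]))
print('angle',np.deg2rad(np.rad2deg(np.arctan2(c[1]-.0758,c[0]-.579))%360-170.26))
cv2.imwrite('pics/w6.png',im[...,::-1])
E
```

```text
[0.49699844 0.01447564 0.21824792] [ 0.01855869  0.04474968 -0.23521083]
(0.4966132640838623, 0.019031060859560966) 0.02174956165254116 [0.06922316 0.07053264 0.07458418]
angle 0.7733371263788138
```

View pics/w6.png

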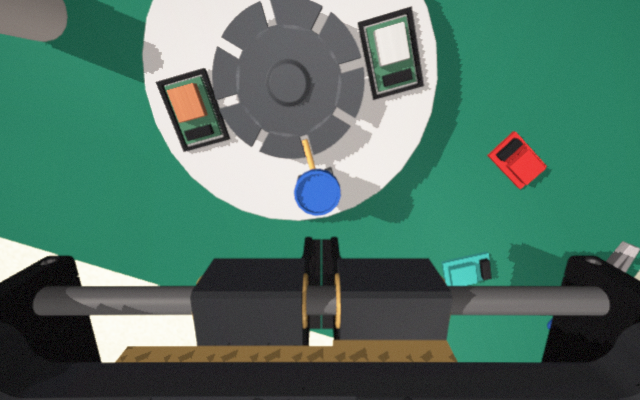

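The table reads 0.77 rad and the cap top is back at 70 mm. The pin sits in the slot at (306,150), both modules are in their nests and the arm is clear.

```bash
python3 -c "from rig import hand_in; print(hand_in())"
```

```text
the job is handed in; nothing more can be done
None
```

The job is handed in: the table is one hole further counter-clockwise (measured about 0.77 rad), the plunger is fully up in that hole, both modules are in their nests, and the arm is clear of everything; the hand-in returned no verdict, and I did not re-measure the bottle and cutters, though the arm never went near them.

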